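Make up the cone-change and torch kits

TASK

Make up the two maintenance kits for the spectrometers from the parts laid out on the bench. The tray with the round well is the cone-change kit: stand the wide sampler cone tip up in its wide compartment, the slender skimmer cone tip up in its narrow compartment and the small white bottle upright in the round well; the tray with the long trough is the sample-introduction kit: lay the torch flat in the trough and the nebuliser flat in the larger of the two compartments beside it. Leave the flask, the beaker and the jar standing where they are.

Things in the scene. Friction and masses are not known exactly. Their poses are not given: they have to be found in the camera images.
- cone_tray: Fixed grey plastic kit tray with a round well, 132 (x) by 194 (y) mm, rims and 3 mm walls 16 mm high. Origin: centre of underside; floor surface at z = 3 mm. Along y: wide compartment 126 (x) by 72 (y), centre (0, -58); narrow compartment 126 (x) by 50 (y), centre (0, 6); solid block with a well 50 in diameter, 13 deep to the floor, centre (0, 64) mm. Fingers have most room closing along x.
- torch_tray: Fixed grey plastic kit tray with a long trough, no round well; 166 (x) by 145 (y) mm, rims and 3 mm walls 12 mm high. Origin: centre of underside; floor surface at z = 3 mm. Long trough 160 (x) by 56 (y), centre (0, -41.5). Beside it a larger compartment 110 (x) by 80 (y), centre (-25, 29.5), and a small one 47 by 80, centre (56.5, 29.5) mm, with three black O-rings (part of the tray).
- sampler_cone: Sampler cone, dull nickel: the wide, low one. A round flange 46 mm in diameter and 10 mm thick, on it a cone from 34 mm diameter up to a tip 21 mm above the underside. Stands tip up, about 100 g. Origin: centre of its underside; z along the axis to the tip. Grip it across the flange.
- skimmer_cone: Skimmer cone, dull nickel: the narrow, steep one. A round flange 30 mm in diameter and 10 mm thick, on it a slender cone up to a tip 30 mm above the underside. Stands tip up, about 45 g. Origin: centre of its underside; z along the axis to the tip. Grip it across the flange.
- torch: Plasma torch, 130 mm long, lying along its x: square white holder block (x -50 to -10 mm, 30 wide, 30 high), clear quartz tube 21 in diameter (x -10 to 65, axis 15 up), three thin stubs behind (x -65 to -50). About 70 g. Origin: mid-length, level of the block's underside. Centre of mass near x = -20 mm; grip the block across its y faces, at x = -28 mm.
- nebuliser: Nebuliser, 84 mm long, lying along its x: tan square body (x -24 to 20 mm, 14 wide and high), thin glass nozzle to x = 42, thin white stub to x = -42, thin gas arm sticking out level at x = -18 to y = 22 mm. About 25 g. Origin: mid-length, level of the underside. Grip the body across its y faces at x = +2 mm, clear of the gas arm.
- tuning_bottle: Small white round plastic bottle of tuning solution with a white cap and a blank paper label, 34 mm in diameter and 64 mm tall, upright, about 45 g. Origin: centre of its underside. Its straight side reaches at least 36 mm up.
- flask: Bystander: glass volumetric flask with a long neck and white stopper, base bulb 62 mm in diameter, 138 mm tall. Not wanted. Origin: centre of its underside.
- beaker: Bystander: small off-white open beaker, 52 mm in diameter, 55 mm tall. Not wanted. Origin: centre of its underside.
- jar: Bystander: amber glass jar with a white lid, 58 mm in diameter, 50 mm tall. Not wanted. Origin: centre of its underside.
There are look-alikes about, which are no part of the job. What is shaped like the tuning_bottle but pink is not meant. Several things have the shape of the nebuliser; the one meant has the colours described above.

How it is judged (in metres and radians):
At the end, for the whole second after the job is handed in: Each of the five parts rests between the walls of its own place, underside within 4 mm of the floor, tilted under 0.12 rad, still; cones tip up, bottle upright in its well (within 12 mm of the centre), torch along the trough, nebuliser in the larger compartment, either end first (x of sampler_cone in the frame of cone_tray between -0.042 and 0.042 m and y of sampler_cone in the frame of cone_tray between -0.073 and -0.043 m and z of sampler_cone in the frame of cone_tray between 0 and 0.007 m and angle between each of sampler_cone, skimmer_cone, tuning_bottle, torch, nebuliser's own z axis and vertical below 0.12 rad and linear speed of each of sampler_cone, skimmer_cone, tuning_bottle, torch, nebuliser below 0.02 m/s and x of skimmer_cone in the frame of cone_tray between -0.05 and 0.05 m and y of skimmer_cone in the frame of cone_tray between -0.006 and 0.018 m and z of skimmer_cone in the frame of cone_tray between 0 and 0.007 m and x of tuning_bottle in the frame of cone_tray between -0.012 and 0.012 m and y of tuning_bottle in the frame of cone_tray between 0.052 and 0.076 m and z of tuning_bottle in the frame of cone_tray between 0 and 0.007 m and x of torch in the frame of torch_tray between -0.02 and 0.02 m and y of torch in the frame of torch_tray between -0.0595 and -0.0235 m and z of torch in the frame of torch_tray between 0 and 0.007 m and x of nebuliser in the frame of torch_tray between -0.057 and 0.007 m and y of nebuliser in the frame of torch_tray between -0.0045 and 0.0635 m and z of nebuliser in the frame of torch_tray between 0 and 0.007 m); the robot touches nothing.
It fails at once if the flask is pushed more than 40 mm away or knocked over (distance of flask from where it was at the start of the episode above 0.04 m or angle between flask's own z axis and vertical above 0.5 rad).
It fails at once if the beaker is pushed more than 40 mm away or knocked over (distance of beaker from where it was at the start of the episode above 0.04 m or angle between beaker's own z axis and vertical above 0.5 rad).
It fails at once if the jar is pushed more than 40 mm away or knocked over (distance of jar from where it was at the start of the episode above 0.04 m or angle between jar's own z axis and vertical above 0.5 rad).
It also fails if it takes over 122 s, if anything falls off the work surface, if the arm or the gripper's body presses on something with over 40 N, if the wrist force passes 120 N, or if a joint passes its speed limit or range.

ROBOT

A 6-joint arm with a two-finger parallel gripper is mounted at the origin on the work surface. World frame = base frame: x ahead of the robot, y to its left, z up, the work surface at z = 0. Lengths are in mm, angles in rad, forces in N, time in s.
With the tool pointing down it reaches from about 350 to 875 mm from the base axis. Payload 4.2 kg.
Tool frame: the origin (TCP) lies midway between the tips of the shut fingers; the grasp point (between the pads) lies 19 mm behind it (arm.grasp_offset is the distance from the TCP to the grasp point, in mm); z points along the fingers, y is the line along which they close (so a half turn about z gives the same grasp; the last joint's range is limited). The gripper opens to 85 mm and grips with 20 to 120 N. Pads are 22 mm wide; open, the fingers measure 114 mm over their backs; the gripper's body (76 mm by 85 mm) begins 54 mm behind the grasp point. The pads swing forward as they close: fully open they stand 13 mm farther back than shut.
Start: joints at [1.535, 0.385, 0.008, 0, -1.194, -0.259], TCP at [181.561, 598.026, 231.312] pointing down, gripper open.
Joint ranges: [-3.14, 3.14], [-1.21, 2.06], [-1.07, 1.41], [-3.16, 2.05], [-2.99, -0.16], [-3.1, 3.1]. Speed limits (rad/s): [2.79, 2.79, 3.14, 3.14, 3.14, 3.14].

INTERFACE

Orientations are given as a unit quaternion [x, y, z, w].
In Python, from bench import arm gives the robot as it stands. The module is installed in compiled form; this text tells all that it offers.
- The arm moves only by the tool servo_tool, never from a script. Its argument "increments" is a list of rows, each a list of 7 numbers: the opening, from 0 (shut) to 1 (fully open), then the shift along the tool's x, y, z in m, then the turn, a rotation vector about the tool's x, y, z in degrees. In form: [[grip, x, y, z, ax, ay, az], ...]. A call has 1 to 12 rows; each row is the pose to reach, as a shift and turn from the pose commanded when the call began, along the tool's axes at that moment; what a row does not reach only later rows make up. A row lasts 1/8 s, in which the tool goes at most 62.5 mm and 10.7 degrees, less where a joint would pass 70% of its speed; a pose out of reach is approached as far as the arm can. A call with a gripper value outside its range is refused whole. The fingers move at their own pace and stop on an object; the grip force is fixed at half the most. Time passes only in rows, so rows that repeat a pose let the fingers close. It gives the time, the measured TCP pose, the force, the opening and the grip force at its end, in the units of the state.
- arm.read_state(): the state, without advancing time (a new reading comes with each control period).
- arm.get_image(name): name is "side" or "top"; returns a dict with "color" (400x640x3 uint8, red, green, blue), "fx", "fy", "cx", "cy" (pixels), "rvec" (rotation vector, rad) and "tvec" (3), from world to camera coordinates, as OpenCV has them. Camera axes: x right, y down, z forward; pixel columns grow to the right and rows downward; lengths in mm; the calibration is good to about 2 mm. A picture is of the moment at which its call begins. There is no depth.
- arm.job_done(): hands the job in; it is judged then, once.
Trained networks look in the newest picture that a camera, given by its name, has taken for a name from the list of things; names that differ only in an ending like _2 or _b are one class to them, and where a whole thing is asked for, a point or a joint stands for the part that bears it (a point fixed in the world has none). Each returns a list of dicts, best first, with "p" (0 to 1); they miss things now and then, are a little off and sometimes report something else, mostly with a low value. They report only what shows in the picture. A call takes as long as a camera call. They do not tell look-alikes from the thing itself.
- arm.look_for(camera, thing): "box" ([centre column, centre row, width, height] in pixels, round what is visible of it).
- arm.spot_point(camera, thing): "centre" ([column, row] in pixels: a listed point, or the origin of a listed thing).
The state is a dict: "clock": time; "joints": joint angles; "joint_vel": joint speeds; "joint_efforts": joint torques, N m; "position": TCP position; "ee_rot": TCP orientation; "contact_force": force on the tool from outside, world axes, zero at the start; "wrist_torque": the same for the moment, N m; "gripper_width": finger opening in mm; "grasp_force": force on a finger pad.
Only numpy, scipy, OpenCV 4.12 (cv2) and the standard library are available. Lean on these libraries where they do the work, as an engineer would, in place of code of your own. Each camera call takes 0.05 s, during which the arm holds its last target. There are 200 camera calls.

## Working session

There is one attempt and no reset: what is moved stays moved. The work goes in short steps, Python scripts to look and compute and a tool call to move; the robot and the scene stay as the last step left them, time stands still between calls to the robot, and variables do not carry over. Pictures are saved under pics/ and viewed, at most 14 in all, crops included, and the job is handed in when it is done.

Besides the shell and the picture viewer there is one more tool, called as name([rows], argument=value, ...), one row to a line, values as JSON. servo_tool: Moves the arm, as the interface text tells. Its arguments: {"type":"object","properties":{"increments":{"type":"array","items":{"type":"array","items":{"type":"number"}}}},"required":["increments"]}

```bash
mkdir -p pics; cat > h.py <<'E'
import numpy as np, cv2
from bench import arm
def px2w(im,u,v,z):
    R=cv2.Rodrigues(np.array(im["rvec"],float))[0];t=np.array(im["tvec"],float).ravel()
    d=R.T@np.array([(u-im["cx"])/im["fx"],(v-im["cy"])/im["fy"],1]);c=-R.T@t
    return c+d*(z-c[2])/d[2]
def w2px(im,p):
    K=np.array([[im["fx"],0,im["cx"]],[0,im["fy"],im["cy"]],[0,0,1.]])
    return cv2.projectPoints(np.array(p,float).reshape(-1,1,3),np.array(im["rvec"],float),np.array(im["tvec"],float),K,None)[0].reshape(-1,2)
def save(name,cam):
    im=arm.get_image(cam);cv2.imwrite(f"pics/{name}.png",im["color"][:,:,::-1]);return im
E
python3 - <<'E'
from h import *
for c in("top","side"):
    im=save(c+"0",c);R=cv2.Rodrigues(np.array(im["rvec"],float))[0]
    print(c,-R.T@np.array(im["tvec"]).ravel(),im["fx"])
    for n in "cone_tray torch_tray sampler_cone skimmer_cone torch nebuliser tuning_bottle flask beaker jar".split():
        print(n,[(np.round(d["centre"]).tolist(),round(d["p"],2),np.round(px2w(im,*d["centre"],0)).tolist()) for d in arm.spot_point(c,n)[:4]])
print(arm.read_state())
E
```

```text
top [ 458.48876049   17.72012253 1258.96756628] 406.89531304092753
cone_tray [([290.0, 223.0], 0.92, [463.0, 126.0, 0.0]), ([444.0, 254.0], 0.72, [379.0, -349.0, 0.0])]
torch_tray [([367.0, 224.0], 0.84, [467.0, -112.0, 0.0]), ([352.0, 164.0], 0.41, [651.0, -63.0, 0.0])]
sampler_cone [([306.0, 160.0], 0.63, [661.0, 82.0, 0.0])]
skimmer_cone [([352.0, 165.0], 0.65, [648.0, -63.0, 0.0])]
torch [([444.0, 254.0], 0.72, [381.0, -349.0, 0.0]), ([243.0, 166.0], 0.49, [637.0, 276.0, 0.0])]
nebuliser [([463.0, 211.0], 0.64, [511.0, -406.0, 0.0]), ([220.0, 243.0], 0.55, [398.0, 342.0, 0.0]), ([182.0, 246.0], 0.44, [385.0, 458.0, 0.0])]
tuning_bottle [([244.0, 194.0], 0.64, [551.0, 272.0, 0.0]), ([249.0, 164.0], 0.63, [646.0, 260.0, 0.0]), ([271.0, 161.0], 0.43, [656.0, 190.0, 0.0])]
flask [([200.0, 202.0], 0.75, [523.0, 406.0, 0.0]), ([216.0, 244.0], 0.64, [395.0, 351.0, 0.0])]
beaker [([462.0, 210.0], 0.73, [515.0, -403.0, 0.0])]
jar [([420.0, 165.0], 0.83, [652.0, -272.0, 0.0]), ([446.0, 253.0], 0.64, [383.0, -354.0, 0.0])]
side [ 149.55093797  761.17141011 1036.09834639] 474.6070943129502
c
[... 893 characters left out ...]
nts': array([ 1.53461946e+00,  3.84710399e-01,  7.91537019e-03, -1.71682396e-05,
       -1.19400296e+00, -2.58600972e-01]), 'joint_vel': array([-0.00015587, -0.00046343,  0.00035418,  0.00050229,  0.00012792,
       -0.00172661]), 'joint_efforts': array([ 7.38097733e-04, -3.92101479e+01,  1.88616139e+01,  4.19073254e+00,
       -3.75779437e-04,  9.88701089e-06]), 'position': array([181.54436382, 598.03541237, 231.30927043]), 'ee_rot': array([ 9.89157438e-01, -1.46858990e-01, -7.84036727e-06,  1.71200144e-06]), 'contact_force': array([-0.80960214,  0.67174875,  0.81042598]), 'wrist_torque': array([ 0.00179205,  0.00876639, -0.0049924 ]), 'grasp_force': 0.0, 'gripper_width': 85.67811862764034}
```

```bash
python3 -c "
import cv2
for c in('top','side'):
    a=cv2.imread(f'pics/{c}0.png');cv2.imwrite(f'pics/{c}0b.png',cv2.resize(a,(800,500),interpolation=cv2.INTER_CUBIC))"
```

```text
(no output)
```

View pics/top0b.png

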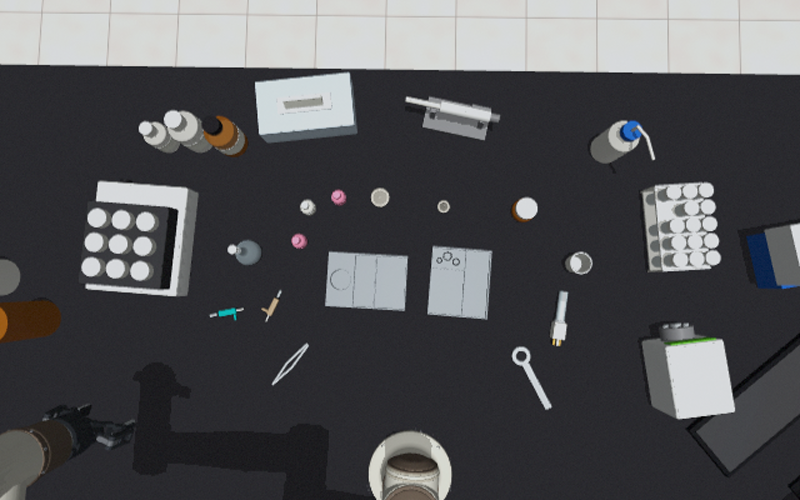

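View pics/side0b.png

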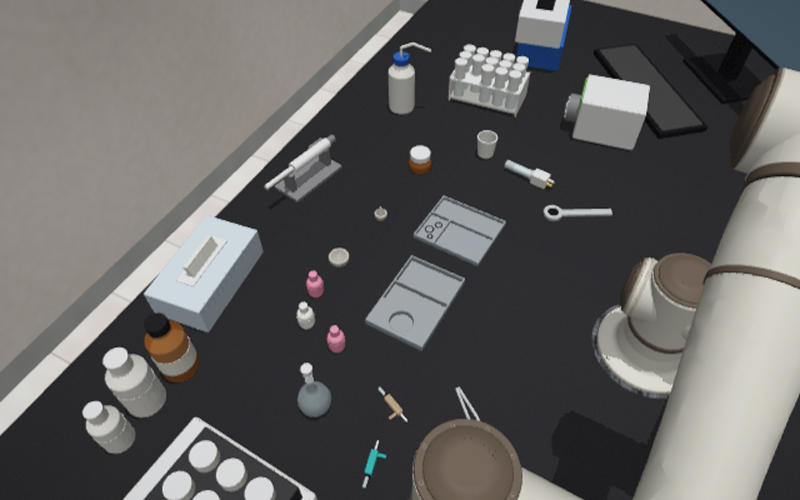

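The top view (800-wide scale) shows the cone tray at (367,281) with its well at left and the torch tray at (460,283). The other parts are the white bottle (307,207), sampler (380,197), skimmer (443,206), torch (560,318) and tan nebuliser (273,305). The pink bottles and the teal nebuliser are look-alikes. Next I measure the contours.

```bash
python3 - <<'E'
from h import *
for c,seeds in(("top",dict(ct=(293,225,16),tt=(368,226,12),samp=(304,158,10),skim=(355,165,10),torch=(448,255,15),neb=(218,244,10),bot=(246,166,30))),
               ("side",dict(samp=(271,206,10),skim=(304,171,10),torch=(422,140,15),neb=(313,323,10),bot=(245,253,30)))):
    im=arm.get_image(c);g=im["color"].max(2)
    m=(g>85).astype(np.uint8);n,l,s,ce=cv2.connectedComponentsWithStats(m,connectivity=8)
    for k,(u,v,z) in seeds.items():
        w=l[v-8:v+9,u-8:u+9];i=np.bincount(w[w>0].ravel()).argmax()
        cn=max(cv2.findContours((l==i).astype(np.uint8),cv2.RETR_EXTERNAL,cv2.CHAIN_APPROX_NONE)[0],key=len)
        W=np.array([px2w(im,*p,z)[:2] for p in cn.reshape(-1,2)],np.float32)
        yx,xx=np.nonzero(l==i);A=np.array([px2w(im,a,b,z)[:2] for a,b in zip(xx,yx)])
        r=cv2.minAreaRect(W);ev,V=np.linalg.eigh(np.cov(A.T))
        print(c,k,"z",z,"area",s[i][4],"rect",np.round(r[0],1),np.round(r[1],1),round(r[2],1),"mean",A.mean(0).round(1),"axis",round(np.degrees(np.arctan2(V[1,1],V[0,1])),1))
im=arm.get_image("top")["color"][140:290,205:475,::-1];cv2.imwrite("pics/crop.png",cv2.resize(im,None,fx=2.95,fy=2.95,interpolation=cv2.INTER_CUBIC))
E
```

```text
top ct z 16 area 2842 rect [460.2 115.6] [196.1 134.8] 87.8 mean [460.  115.4] axis 87.7
top tt z 12 area 2669 rect [ 461.6 -111.9] [147.2 168.8] 86.4 mean [ 461.  -112.2] axis 175.2
top samp z 10 area 183 rect [667.2  88. ] [44.3 44. ] 46.0 mean [667.3  87.7] axis -179.3
top skim z 10 area 81 rect [648.2 -70.1] [28.  27.8] 1.0 mean [647.6 -69.6] axis -167.5
top torch z 15 area 380 rect [ 380.2 -355.2] [ 36.7 132.7] 82.8 mean [ 374.6 -354.7] axis 172.7
top neb z 10 area 107 rect [395.9 347.5] [29. 82.] 52.8 mean [392.7 346.8] axis 151.2
top bot z 30 area 124 rect [635.2 262.8] [37.2 34.5] 46.6 mean [636.3 262.7] axis 48.9
side samp z 10 area 197 rect [665.6  86.4] [45.  50.4] 27.3 mean [666.2  86.5] axis 122.8
side skim z 10 area 82 rect [646.6 -71. ] [32.5 34.4] 70.7 mean [646.3 -71.5] axis 121.2
side torch z 15 area 373 rect [ 381.  -361.8] [ 60.4 136.3] 78.8 mean [ 372.8 -358.4] axis 169.7
side neb z 10 area 154 rect [386.9 351.4] [27.8 64. ] 52.6 mean [387.  347.3] axis 148.1
side bot z 30 area 251 rect [636.2 261.5] [35.3 68. ] 33.9 mean [635.2 263.1] axis 134.4
```

View pics/crop.png

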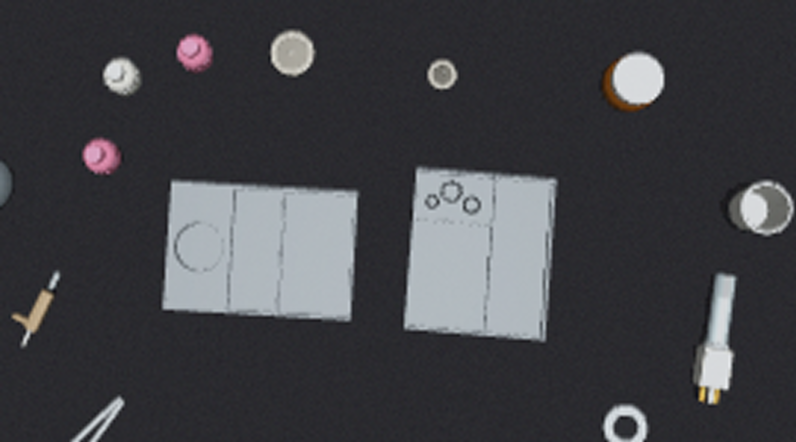

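```bash
cat >> h.py <<'E'
def plan(*wps):
    "each wp = x,y,z,psi(deg): print tool-frame shift (m) and az from the pose now"
    s=arm.read_state();a,b=s["ee_rot"][:2];ps=np.degrees(np.arctan2(2*a*b,a*a-b*b));p=s["position"]
    print("t",round(s["clock"],1),"p",p.round(1),"psi",round(ps,2),"q",s["ee_rot"].round(4),"w",round(s["gripper_width"],1))
    c,n=np.cos(np.radians(ps)),np.sin(np.radians(ps))
    for w in wps:
        d=np.array(w[:3])-p
        k=np.array([c*d[0]+n*d[1],n*d[0]-c*d[1],-d[2]])/1000
        print("  ->",k.round(4).tolist(),"az",round(-((w[3]-ps+180)%360-180),2),"rows",int(np.ceil(max(np.linalg.norm(k)*16,abs(w[3]-ps)/10.7))))
E
python3 - <<'E'
from h import *
im=arm.get_image("top");C=im["color"].astype(int)
print("block top",px2w(im,447,264.4,30)[:2].round(1))
for e in((224.3,232.2),(212.5,256.9)):print("neb end",px2w(im,*e,7)[:2].round(1))
for c in("top","side"):
    im=arm.get_image(c);C=im["color"].astype(int);m=(C[:,:,0]-C[:,:,2]>35)&(C[:,:,0]>110)
    u0,v0=(218,244) if c=="top" else (313,323)
    M=np.zeros_like(m);M[v0-20:v0+20,u0-20:u0+20]=m[v0-20:v0+20,u0-20:u0+20]
    yy,xx=np.nonzero(M);A=np.array([px2w(im,a,b,9)[:2] for a,b in zip(xx,yy)]);ev,V=np.linalg.eigh(np.cov(A.T))
    print(c,len(A),A.mean(0).round(1),np.degrees(np.arctan(V[1,1]/V[0,1])).round(1),ev.round(0))
    # torch block: near-white
    u0,v0=(447,264) if c=="top" else (434,145)
    M=np.zeros_like(m);M[v0-15:v0+15,u0-15:u0+15]=(C.min(2)>195)[v0-15:v0+15,u0-15:u0+15]
    yy,xx=np.nonzero(M);print(c,"white",len(yy),px2w(im,xx.mean(),yy.mean(),30)[:2].round(1) if len(yy) else 0)
plan((394,346,150,-26))
E
```

```text
block top [ 350.4 -348.3]
neb end [431.2 326.8]
neb end [354.9 360.4]
top 68 [389.9 348. ] -33.7 [ 32. 163.]
top white 146 [ 354.6 -349.9]
side 120 [390.9 345. ] -38.8 [ 36. 177.]
side white 91 [ 354.2 -351.2]
t 1.4 p [181.6 598.  231.3] psi -16.89 q [ 0.9892 -0.1468  0.     -0.    ] w 85.5
  -> [0.2765, 0.1795, 0.0813] az 9.11 rows 6
```

servo_tool([
  [0.6, 0.278, 0.182, 0.1, 0, 0, 7.1],
  [0.6, 0.278, 0.182, 0.1, 0, 0, 7.1],
  [0.6, 0.278, 0.182, 0.1, 0, 0, 7.1],
  [0.6, 0.278, 0.182, 0.1, 0, 0, 7.1],
  [0.6, 0.278, 0.182, 0.1, 0, 0, 7.1],
  [0.6, 0.278, 0.182, 0.1, 0, 0, 7.1],
  [0.6, 0.278, 0.182, 0.14, 0, 0, 7.1],
  [0.6, 0.278, 0.182, 0.18, 0, 0, 7.1],
  [0.6, 0.278, 0.182, 0.21, 0, 0, 7.1],
  [0.6, 0.278, 0.182, 0.228, 0, 0, 7.1],
  [0.6, 0.278, 0.182, 0.228, 0, 0, 7.1],
  [0.6, 0.278, 0.182, 0.228, 0, 0, 7.1],
])

```text
clock: 2.9
position: [395.2, 343.8, 4.1]
ee_rot: [0.978, -0.208, 0.0, -0.001]
contact_force: [0.1, 0.7, -0.4]
gripper_width: 51.4
grasp_force: 0.0
```

servo_tool([
  [0, 0, 0, 0, 0, 0, 0],
  [0, 0, 0, 0, 0, 0, 0],
  [0, 0, 0, 0, 0, 0, 0],
  [0, 0, 0, 0, 0, 0, 0],
  [0, 0, 0, 0, 0, 0, 0],
  [0, 0, 0, 0, 0, 0, 0],
  [0, 0, 0, -0.06, 0, 0, 0],
  [0, 0, 0, -0.1, 0, 0, 0],
  [0, 0, 0, -0.1, 0, 0, 0],
])

```text
clock: 4.03
position: [396.0, 345.1, 106.8]
ee_rot: [0.978, -0.208, 0.002, -0.004]
contact_force: [-0.2, -0.3, 0.3]
gripper_width: 12.0
grasp_force: 59.3
```

```bash
python3 - <<'E'
from h import *
# origin at tray (-25,26): world
t=np.radians(-3.8);c,s=np.cos(t),np.sin(t)
o=np.array([461.3-25*c-26*s,-112-25*s+26*c]);g=o+2*np.array([c,s]);print(g)
plan((*g,103,-3.8),(*g,5,-3.8))
E
```

```text
[440.07368764 -84.53286212]
t 4.0 p [396.  345.1 106.8] psi -23.96 q [ 0.9782 -0.2076  0.0016 -0.0038] w 12.0
  -> [0.2147, 0.3747, 0.0038] az -20.16 rows 7
  -> [0.2147, 0.3747, 0.1018] az -20.16 rows 8
```

servo_tool([
  [0, 0.215, 0.374, 0, 0, 0, -20.2],
  [0, 0.215, 0.374, 0, 0, 0, -20.2],
  [0, 0.215, 0.374, 0, 0, 0, -20.2],
  [0, 0.215, 0.374, 0, 0, 0, -20.2],
  [0, 0.215, 0.374, 0, 0, 0, -20.2],
  [0, 0.215, 0.374, 0, 0, 0, -20.2],
  [0, 0.215, 0.374, 0, 0, 0, -20.2],
  [0, 0.215, 0.374, 0.0, 0, 0, -20.2],
  [0, 0.215, 0.374, 0.04, 0, 0, -20.2],
  [0, 0.215, 0.374, 0.07, 0, 0, -20.2],
  [0, 0.215, 0.374, 0.07, 0, 0, -20.2],
  [0, 0.215, 0.374, 0.07, 0, 0, -20.2],
])

```text
clock: 5.52
position: [439.6, -85.4, 33.8]
ee_rot: [0.999, -0.032, 0.0, 0.0]
contact_force: [0.1, -0.3, 0.6]
gripper_width: 12.2
grasp_force: 59.3
```

```bash
python3 - <<'E'
from h import *
plan((440.1,-84.5,6.5,-3.8))
im=arm.get_image("side")["color"][130:260,280:450,::-1];cv2.imwrite("pics/n1.png",cv2.resize(im,None,fx=4,fy=4,interpolation=cv2.INTER_CUBIC))
E
```

```text
t 5.5 p [439.6 -85.4  33.8] psi -3.71 q [ 9.995e-01 -3.240e-02  3.000e-04  0.000e+00] w 12.2
  -> [0.0005, -0.001, 0.0273] az 0.09 rows 1
```

View pics/n1.png

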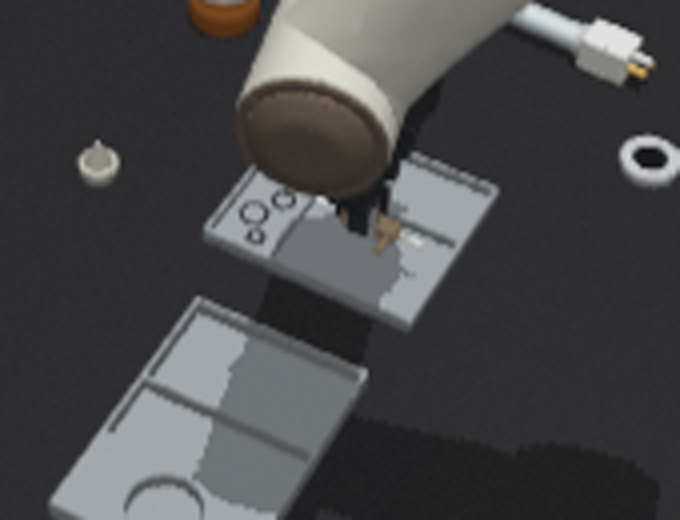

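The nebuliser is in the fingers, over the larger compartment. I lower it and release.

servo_tool([
  [0, 0, -0.001, 0.015, 0, 0, 0],
  [0, 0, -0.001, 0.027, 0, 0, 0],
  [0, 0, -0.001, 0.027, 0, 0, 0],
  [0, 0, -0.001, 0.027, 0, 0, 0],
  [0.35, 0, -0.001, 0.027, 0, 0, 0],
  [0.35, 0, -0.001, 0.027, 0, 0, 0],
  [0.35, 0, -0.001, 0.027, 0, 0, 0],
  [0.35, 0, -0.001, 0, 0, 0, 0],
  [0.35, 0, -0.001, -0.06, 0, 0, 0],
  [0.65, 0, -0.001, -0.116, 0, 0, 0],
  [0.65, 0, -0.001, -0.116, 0, 0, 0],
  [0.65, 0, -0.001, -0.116, 0, 0, 0],
])

```text
clock: 7.08
position: [438.5, -85.0, 149.1]
ee_rot: [0.999, -0.033, -0.0, -0.0]
contact_force: [0.1, -0.2, -0.5]
gripper_width: 55.6
grasp_force: 0.0
```

```bash
python3 - <<'E'
from h import *
plan((635.7,263,130,-90))
E
```

```text
t 7.1 p [438.5 -85.  149.1] psi -3.82 q [ 9.994e-01 -3.330e-02 -2.000e-04 -2.000e-04] w 55.6
  -> [0.1736, -0.3603, 0.0191] az 86.18 rows 9
```

servo_tool([
  [0.65, 0.174, -0.36, 0.02, 0, 0, 86.2],
  [0.65, 0.174, -0.36, 0.02, 0, 0, 86.2],
  [0.65, 0.174, -0.36, 0.02, 0, 0, 86.2],
  [0.65, 0.174, -0.36, 0.02, 0, 0, 86.2],
  [0.65, 0.174, -0.36, 0.02, 0, 0, 86.2],
  [0.65, 0.174, -0.36, 0.02, 0, 0, 86.2],
  [0.65, 0.174, -0.36, 0.02, 0, 0, 86.2],
  [0.65, 0.174, -0.36, 0.02, 0, 0, 86.2],
  [0.65, 0.174, -0.36, 0.02, 0, 0, 86.2],
  [0.65, 0.174, -0.36, 0.02, 0, 0, 86.2],
  [0.65, 0.174, -0.36, 0.02, 0, 0, 86.2],
])

```text
clock: 8.45
position: [636.3, 262.1, 129.1]
ee_rot: [0.707, -0.707, -0.0, 0.0]
contact_force: [0.2, 0.0, -0.4]
gripper_width: 55.4
grasp_force: 0.0
```

```bash
python3 - <<'E'
from h import *
plan((635.7,263,15,-90))
im=arm.get_image("side")["color"][130:290,220:450,::-1];cv2.imwrite("pics/n2.png",cv2.resize(im,None,fx=3.4,fy=3.4,interpolation=cv2.INTER_CUBIC))
E
```

```text
t 8.4 p [636.3 262.1 129.1] psi -89.94 q [ 7.075e-01 -7.067e-01 -1.000e-04  3.000e-04] w 55.4
  -> [-0.0009, 0.0006, 0.1141] az 0.06 rows 2
```

View pics/n2.png

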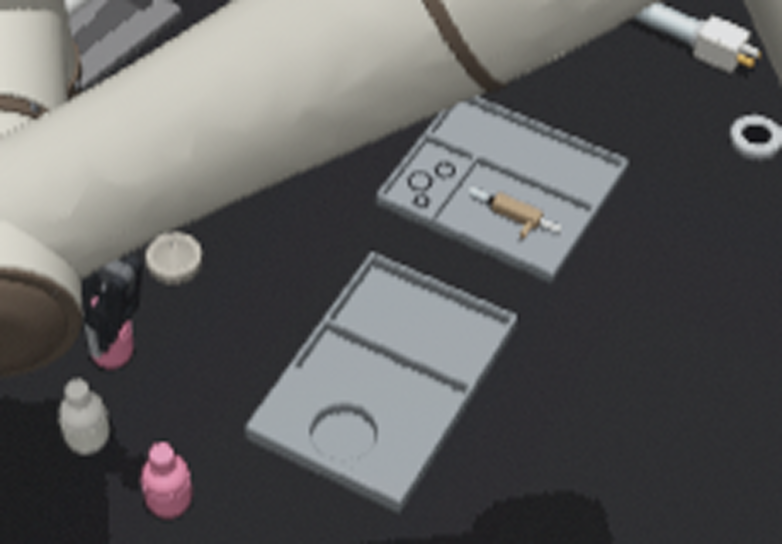

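The nebuliser lies in the larger compartment (crop 515,208), and the white bottle (crop 83,420) stands clear. I grasp the bottle next.

servo_tool([
  [0.65, 0, 0, 0.04, 0, 0, 0],
  [0.65, 0, 0, 0.08, 0, 0, 0],
  [0.65, 0, 0, 0.113, 0, 0, 0],
  [0.65, 0, 0, 0.113, 0, 0, 0],
  [0, 0, 0, 0.113, 0, 0, 0],
  [0, 0, 0, 0.113, 0, 0, 0],
  [0, 0, 0, 0.113, 0, 0, 0],
  [0, 0, 0, 0.113, 0, 0, 0],
  [0, 0, 0, 0.113, 0, 0, 0],
  [0, 0, 0, 0.06, 0, 0, 0],
  [0, 0, 0, 0.033, 0, 0, 0],
  [0, 0, 0, 0.033, 0, 0, 0],
])

```text
clock: 10.0
position: [637.9, 263.6, 99.6]
ee_rot: [0.707, -0.707, 0.001, -0.003]
contact_force: [0.9, -0.8, -0.1]
gripper_width: 31.7
grasp_force: 59.7
```

```bash
python3 - <<'E'
from h import *
plan((462.7,179.4,96,-90),(462.7,179.4,20,-90))
E
```

```text
t 10.0 p [637.9 263.6  99.6] psi -89.98 q [ 7.072e-01 -7.070e-01  6.000e-04 -3.100e-03] w 31.7
  -> [0.0841, 0.1752, 0.0036] az 0.02 rows 4
  -> [0.0841, 0.1752, 0.0796] az 0.02 rows 4
```

servo_tool([
  [0, 0.083, 0.174, 0, 0, 0, 0],
  [0, 0.083, 0.174, 0, 0, 0, 0],
  [0, 0.083, 0.174, 0, 0, 0, 0],
  [0, 0.083, 0.174, 0, 0, 0, 0],
  [0, 0.083, 0.174, 0, 0, 0, 0],
  [0, 0.083, 0.174, 0.04, 0, 0, 0],
  [0, 0.083, 0.174, 0.045, 0, 0, 0],
  [0, 0.083, 0.174, 0.045, 0, 0, 0],
  [0, 0.083, 0.174, 0.045, 0, 0, 0],
])

```text
clock: 11.12
position: [463.7, 180.4, 52.2]
ee_rot: [0.707, -0.707, 0.0, -0.001]
contact_force: [0.1, -0.9, -0.8]
gripper_width: 31.8
grasp_force: 59.8
```

```bash
python3 - <<'E'
from h import *
plan((462.7,179.4,19,-90))
im=arm.get_image("side")["color"][190:310,240:420,::-1];cv2.imwrite("pics/n3.png",cv2.resize(im,None,fx=4,fy=4,interpolation=cv2.INTER_CUBIC))
E
```

```text
t 11.1 p [463.7 180.4  52.2] psi -89.98 q [ 7.072e-01 -7.070e-01  2.000e-04 -1.000e-03] w 31.8
  -> [0.001, 0.001, 0.0332] az 0.02 rows 1
```

View pics/n3.png

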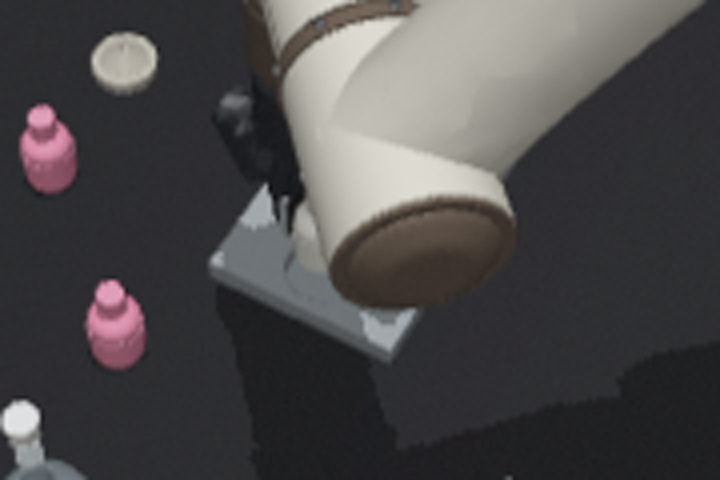

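The bottle is held over the well. I lower it and release.

servo_tool([
  [0, 0, 0, 0.015, 0, 0, 0],
  [0, 0, 0, 0.028, 0, 0, 0],
  [0, 0, 0, 0.032, 0, 0, 0],
  [0, 0, 0, 0.032, 0, 0, 0],
  [0, 0, 0, 0.032, 0, 0, 0],
  [0.55, 0, 0, 0.032, 0, 0, 0],
  [0.55, 0, 0, 0.032, 0, 0, 0],
  [0.55, 0, 0, 0.032, 0, 0, 0],
  [0.55, 0, 0, 0.0, 0, 0, 0],
  [0.55, 0, 0, -0.05, 0, 0, 0],
  [0.75, 0, 0, -0.08, 0, 0, 0],
  [0.75, 0, 0, -0.08, 0, 0, 0],
])

```text
clock: 12.68
position: [463.9, 180.6, 133.6]
ee_rot: [0.707, -0.707, 0.0, -0.003]
contact_force: [-0.2, -0.0, -0.4]
gripper_width: 64.2
grasp_force: 0.0
```

```bash
python3 - <<'E'
from h import *
plan((666.7,87.2,90,-90),(666.7,87.2,2,-90))
E
```

```text
t 12.7 p [463.9 180.6 133.6] psi -89.97 q [ 7.073e-01 -7.069e-01  4.000e-04 -2.900e-03] w 64.2
  -> [0.0935, -0.2028, 0.0436] az 0.03 rows 4
  -> [0.0935, -0.2028, 0.1316] az 0.03 rows 5
```

servo_tool([
  [0.75, 0.092, -0.204, 0, 0, 0, 0],
  [0.75, 0.092, -0.204, 0, 0, 0, 0],
  [0.75, 0.092, -0.204, 0.01, 0, 0, 0],
  [0.75, 0.092, -0.204, 0.03, 0, 0, 0],
  [0.75, 0.092, -0.204, 0.06, 0, 0, 0],
  [0.75, 0.092, -0.204, 0.09, 0, 0, 0],
  [0.75, 0.092, -0.204, 0.115, 0, 0, 0],
  [0.75, 0.092, -0.204, 0.127, 0, 0, 0],
  [0.75, 0.092, -0.204, 0.127, 0, 0, 0],
  [0.75, 0.092, -0.204, 0.127, 0, 0, 0],
])

```text
clock: 13.92
position: [667.3, 88.0, 5.2]
ee_rot: [0.707, -0.707, 0.0, -0.001]
contact_force: [0.2, -0.6, -0.1]
gripper_width: 64.2
grasp_force: 0.0
```

```bash
python3 - <<'E'
from h import *
plan((666.7,87.2,1,-90))
E
```

```text
t 13.9 p [667.3  88.    5.2] psi -89.97 q [ 7.073e-01 -7.069e-01  5.000e-04 -7.000e-04] w 64.2
  -> [0.0008, 0.0006, 0.0042] az 0.03 rows 1
```

servo_tool([
  [0.75, 0, 0, 0.003, 0, 0, 0],
  [0, 0, 0, 0.003, 0, 0, 0],
  [0, 0, 0, 0.003, 0, 0, 0],
  [0, 0, 0, 0.003, 0, 0, 0],
  [0, 0, 0, 0.003, 0, 0, 0],
  [0, 0, 0, -0.03, 0, 0, 0],
  [0, 0, 0, -0.06, 0, 0, 0],
  [0, 0, 0, -0.06, 0, 0, 0],
])

```text
clock: 14.92
position: [668.1, 88.2, 66.6]
ee_rot: [0.707, -0.707, 0.001, -0.002]
contact_force: [-0.2, -0.6, -1.3]
gripper_width: 41.3
grasp_force: 60.8
```

```bash
python3 - <<'E'
from h import *
plan((457.8,57.5,60,-92.3),(457.8,57.5,4,-92.3))
E
```

```text
t 14.9 p [668.1  88.2  66.6] psi -89.98 q [ 0.7072 -0.707   0.0012 -0.0024] w 41.3
  -> [0.0306, 0.2103, 0.0066] az 2.32 rows 4
  -> [0.0306, 0.2103, 0.0626] az 2.32 rows 4
```

servo_tool([
  [0, 0.03, 0.209, 0, 0, 0, 2.3],
  [0, 0.03, 0.209, 0, 0, 0, 2.3],
  [0, 0.03, 0.209, 0, 0, 0, 2.3],
  [0, 0.03, 0.209, 0, 0, 0, 2.3],
  [0, 0.03, 0.209, 0, 0, 0, 2.3],
  [0, 0.03, 0.209, 0.02, 0, 0, 2.3],
  [0, 0.03, 0.209, 0.02, 0, 0, 2.3],
  [0, 0.03, 0.209, 0.02, 0, 0, 2.3],
])

```text
clock: 15.92
position: [458.3, 57.8, 44.2]
ee_rot: [-0.693, 0.721, -0.0, -0.0]
contact_force: [-0.5, -0.1, -1.5]
gripper_width: 41.3
grasp_force: 61.1
```

```bash
python3 - <<'E'
from h import *
plan((457.8,57.5,4,-92.3))
im=arm.get_image("side")["color"][175:305,270:430,::-1];cv2.imwrite("pics/n4.png",cv2.resize(im,None,fx=4.5,fy=4.5,interpolation=cv2.INTER_CUBIC))
E
```

```text
t 15.9 p [458.3  57.8  44.2] psi -92.29 q [-6.928e-01  7.211e-01 -1.000e-04 -1.000e-04] w 41.3
  -> [0.0004, 0.0005, 0.0402] az 0.01 rows 1
```

View pics/n4.png

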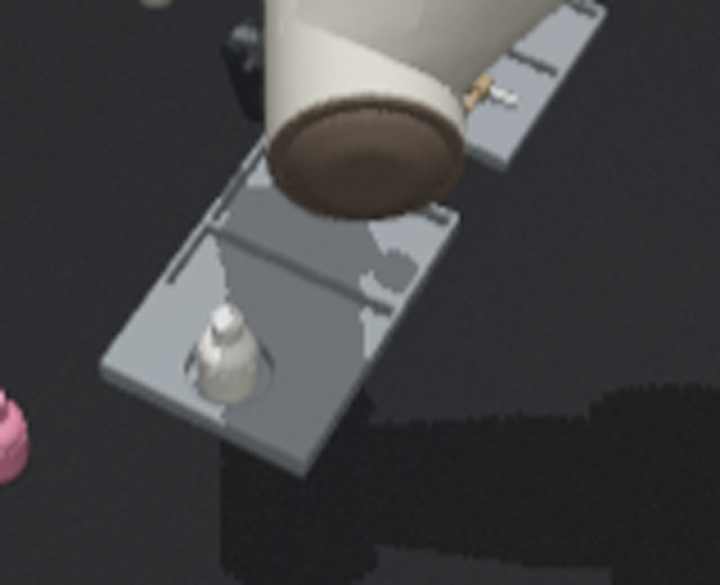

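The bottle stands in the well (crop 228,360). The sampler is hidden behind the wrist, but its round shadow at (390,268) and the −1.5 N reading show it is held. I lower it.

servo_tool([
  [0, 0, 0, 0.02, 0, 0, 0],
  [0, 0, 0, 0.035, 0, 0, 0],
  [0, 0, 0, 0.039, 0, 0, 0],
  [0, 0, 0, 0.039, 0, 0, 0],
  [0, 0, 0, 0.039, 0, 0, 0],
])

```text
clock: 16.6
position: [458.1, 57.9, 5.8]
ee_rot: [-0.693, 0.721, -0.0, 0.001]
contact_force: [-0.7, -0.6, -0.9]
gripper_width: 41.4
grasp_force: 61.0
```

servo_tool([
  [0.75, 0, 0, 0, 0, 0, 0],
  [0.75, 0, 0, 0, 0, 0, 0],
  [0.75, 0, 0, 0, 0, 0, 0],
  [0.75, 0, 0, -0.04, 0, 0, 0],
  [0.75, 0, 0, -0.1, 0, 0, 0],
  [0.6, 0, 0, -0.1, 0, 0, 0],
  [0.6, 0, 0, -0.1, 0, 0, 0],
])

```text
clock: 17.48
position: [457.1, 57.6, 105.3]
ee_rot: [-0.693, 0.721, 0.0, 0.0]
contact_force: [-1.1, 0.6, -0.2]
gripper_width: 51.5
grasp_force: 0.0
```

```bash
python3 - <<'E'
from h import *
plan((647,-70.3,80,-92.3),(647,-70.3,1,-92.3))
E
```

```text
t 17.5 p [457.1  57.6 105.3] psi -92.32 q [-6.927e-01  7.213e-01  1.000e-04  2.000e-04] w 51.5
  -> [0.1201, -0.1949, 0.0253] az -0.02 rows 4
  -> [0.1201, -0.1949, 0.1043] az -0.02 rows 5
```

servo_tool([
  [0.6, 0.12, -0.195, 0, 0, 0, 0],
  [0.6, 0.12, -0.195, 0, 0, 0, 0],
  [0.6, 0.12, -0.195, 0, 0, 0, 0],
  [0.6, 0.12, -0.195, 0.01, 0, 0, 0],
  [0.6, 0.12, -0.195, 0.03, 0, 0, 0],
  [0.6, 0.12, -0.195, 0.05, 0, 0, 0],
  [0.6, 0.12, -0.195, 0.08, 0, 0, 0],
  [0.6, 0.12, -0.195, 0.1, 0, 0, 0],
  [0.6, 0.12, -0.195, 0.102, 0, 0, 0],
  [0.6, 0.12, -0.195, 0.102, 0, 0, 0],
  [0.6, 0.12, -0.195, 0.102, 0, 0, 0],
])

```text
clock: 18.85
position: [648.2, -70.0, 4.1]
ee_rot: [-0.693, 0.721, -0.0, 0.001]
contact_force: [-0.6, 0.5, 0.9]
gripper_width: 51.4
grasp_force: 0.0
```

```bash
python3 - <<'E'
from h import *
plan((647,-70.3,1,-92.3))
im=arm.get_image("side")["color"][130:290,240:440,::-1];cv2.imwrite("pics/n5.png",cv2.resize(im,None,fx=3.7,fy=3.7,interpolation=cv2.INTER_CUBIC))
E
```

```text
t 18.9 p [648.2 -70.    4.1] psi -92.28 q [-6.929e-01  7.210e-01 -5.000e-04  5.000e-04] w 51.4
  -> [0.0004, 0.0012, 0.0031] az 0.02 rows 1
```

View pics/n5.png

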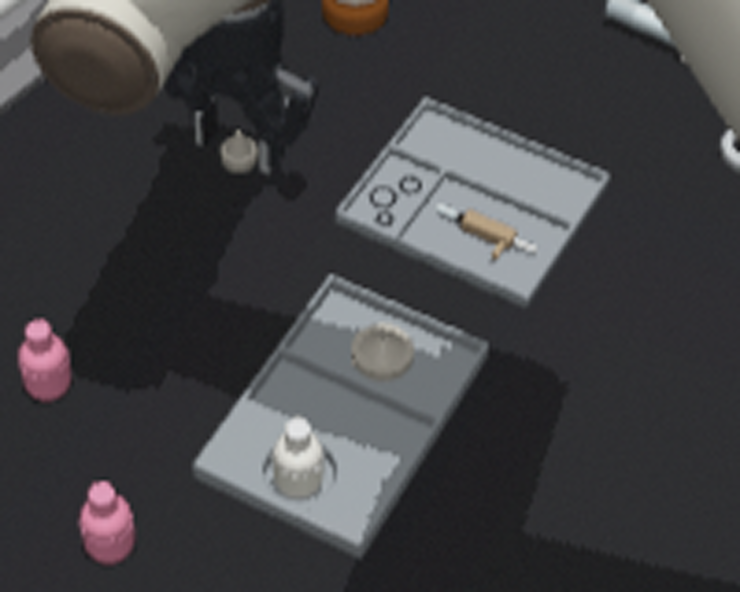

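The sampler sits in the wide compartment (crop 383,350) and the bottle in its well. The open fingers straddle the skimmer (238,152).

servo_tool([
  [0.6, 0, 0, 0.003, 0, 0, 0],
  [0, 0, 0, 0.003, 0, 0, 0],
  [0, 0, 0, 0.003, 0, 0, 0],
  [0, 0, 0, 0.003, 0, 0, 0],
  [0, 0, 0, 0.003, 0, 0, 0],
  [0, 0, 0, 0.003, 0, 0, 0],
  [0, 0, 0, -0.03, 0, 0, 0],
  [0, 0, 0, -0.07, 0, 0, 0],
  [0, 0, 0, -0.07, 0, 0, 0],
])

```text
clock: 20.02
position: [649.9, -69.9, 76.6]
ee_rot: [-0.693, 0.721, -0.002, 0.003]
contact_force: [0.7, 0.3, -0.9]
gripper_width: 25.8
grasp_force: 59.1
```

```bash
python3 - <<'E'
from h import *
plan((460.3,121.5,60,-92.3),(460.3,121.5,4,-92.3))
E
```

```text
t 20.0 p [649.9 -69.9  76.6] psi -92.27 q [-0.693   0.7209 -0.0023  0.0027] w 25.8
  -> [-0.1838, 0.197, 0.0166] az 0.03 rows 5
  -> [-0.1838, 0.197, 0.0726] az 0.03 rows 5
```

servo_tool([
  [0, -0.184, 0.195, 0, 0, 0, 0],
  [0, -0.184, 0.195, 0, 0, 0, 0],
  [0, -0.184, 0.195, 0, 0, 0, 0],
  [0, -0.184, 0.195, 0, 0, 0, 0],
  [0, -0.184, 0.195, 0, 0, 0, 0],
  [0, -0.184, 0.195, 0, 0, 0, 0],
  [0, -0.184, 0.195, 0.025, 0, 0, 0],
  [0, -0.184, 0.195, 0.05, 0, 0, 0],
  [0, -0.184, 0.195, 0.05, 0, 0, 0],
  [0, -0.184, 0.195, 0.05, 0, 0, 0],
])

```text
clock: 21.28
position: [460.8, 121.3, 23.5]
ee_rot: [-0.693, 0.721, -0.0, 0.0]
contact_force: [0.5, -0.4, -0.1]
gripper_width: 26.1
grasp_force: 59.2
```

```bash
python3 - <<'E'
from h import *
plan((460.3,121.5,4,-92.3))
E
```

```text
t 21.3 p [460.8 121.3  23.5] psi -92.33 q [-6.926e-01  7.214e-01 -1.000e-04  1.000e-04] w 26.1
  -> [-0.0001, 0.0005, 0.0195] az -0.03 rows 1
```

servo_tool([
  [0, 0, 0, 0.01, 0, 0, 0],
  [0, 0, 0, 0.018, 0, 0, 0],
  [0, 0, 0, 0.019, 0, 0, 0],
  [0, 0, 0, 0.019, 0, 0, 0],
  [0.6, 0, 0, 0.019, 0, 0, 0],
  [0.6, 0, 0, 0.019, 0, 0, 0],
  [0.6, 0, 0, 0.019, 0, 0, 0],
  [0.6, 0, 0, -0.03, 0, 0, 0],
  [0.6, 0, 0, -0.08, 0, 0, 0],
  [0.7, 0, 0, -0.1, 0, 0, 0],
  [0.7, 0, 0, -0.1, 0, 0, 0],
])

```text
clock: 22.65
position: [461.0, 122.2, 125.0]
ee_rot: [-0.693, 0.721, -0.0, 0.002]
contact_force: [-0.5, -0.5, -0.7]
gripper_width: 59.8
grasp_force: 0.0
```

```bash
python3 - <<'E'
from h import *
plan((353.5,-349.5,90,-7.3),(353.5,-349.5,13,-7.3))
E
```

```text
t 22.6 p [461.  122.2 125. ] psi -92.29 q [-6.929e-01  7.211e-01 -4.000e-04  2.200e-03] w 59.8
  -> [0.4756, 0.0886, 0.035] az -84.99 rows 8
  -> [0.4756, 0.0886, 0.112] az -84.99 rows 8
```

servo_tool([
  [0.7, 0.475, 0.089, 0, 0, 0, -85],
  [0.7, 0.475, 0.089, 0, 0, 0, -85],
  [0.7, 0.475, 0.089, 0, 0, 0, -85],
  [0.7, 0.475, 0.089, 0, 0, 0, -85],
  [0.7, 0.475, 0.089, 0, 0, 0, -85],
  [0.7, 0.475, 0.089, 0, 0, 0, -85],
  [0.7, 0.475, 0.089, 0, 0, 0, -85],
  [0.7, 0.475, 0.089, 0, 0, 0, -85],
  [0.7, 0.475, 0.089, 0.0, 0, 0, -85],
  [0.7, 0.475, 0.089, 0.02, 0, 0, -85],
  [0.7, 0.475, 0.089, 0.04, 0, 0, -85],
  [0.7, 0.475, 0.089, 0.04, 0, 0, -85],
])

```text
clock: 24.15
position: [350.1, -348.6, 80.6]
ee_rot: [0.998, -0.064, -0.003, -0.001]
contact_force: [0.7, 0.4, -0.2]
gripper_width: 59.9
grasp_force: 0.0
```

```bash
python3 - <<'E'
from h import *
plan((353.5,-349.5,13,-7.3))
im=arm.get_image("top");a=im["color"][140:290,205:475,::-1];cv2.imwrite("pics/n6.png",cv2.resize(a,None,fx=2.95,fy=2.95,interpolation=cv2.INTER_CUBIC))
E
```

```text
t 24.1 p [ 350.1 -348.6   80.6] psi -7.35 q [ 0.9979 -0.0641 -0.003  -0.0015] w 59.9
  -> [0.0035, 0.0005, 0.0676] az -0.05 rows 2
```

View pics/n6.png

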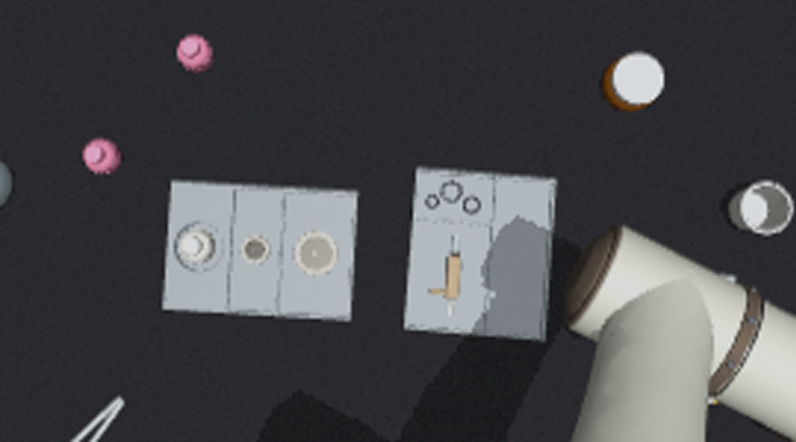

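The top view shows the bottle, skimmer, sampler and nebuliser all centred in their places. Now the torch.

servo_tool([
  [0.7, 0.002, 0, 0.03, 0, 0, 0],
  [0.7, 0.002, 0, 0.055, 0, 0, 0],
  [0.7, 0.002, 0, 0.068, 0, 0, 0],
  [0.7, 0.002, 0, 0.068, 0, 0, 0],
  [0, 0.002, 0, 0.068, 0, 0, 0],
  [0, 0.002, 0, 0.068, 0, 0, 0],
  [0, 0.002, 0, 0.068, 0, 0, 0],
  [0, 0.002, 0, 0.068, 0, 0, 0],
  [0, 0.002, 0, 0.068, 0, 0, 0],
  [0, 0.002, 0, 0.04, 0, 0, 0],
  [0, 0.002, 0, -0.012, 0, 0, 0],
  [0, 0.002, 0, -0.012, 0, 0, 0],
])

```text
clock: 25.7
position: [356.7, -351.2, 99.3]
ee_rot: [0.998, -0.063, 0.004, 0.002]
contact_force: [-0.3, 0.6, -1.0]
gripper_width: 28.3
grasp_force: 59.4
```

```bash
python3 - <<'E'
from h import *
# grasp at torch x=-28 -> tray (-28,-41.5)
t=np.radians(-3.8);c,s=np.cos(t),np.sin(t)
g=np.array([461.3-28*c+41.5*s,-112-28*s-41.5*c]);print(g)
plan((*g,95,-3.8),(*g,16,-3.8))
E
```

```text
[ 430.61119202 -151.55309172]
t 25.7 p [ 356.7 -351.2   99.3] psi -7.26 q [ 0.998  -0.0633  0.0043  0.0021] w 28.3
  -> [0.0481, -0.2073, 0.0043] az -3.46 rows 4
  -> [0.0481, -0.2073, 0.0833] az -3.46 rows 4
```

servo_tool([
  [0, 0.05, -0.2065, 0, 0, 0, -3.5],
  [0, 0.05, -0.2065, 0, 0, 0, -3.5],
  [0, 0.05, -0.2065, 0, 0, 0, -3.5],
  [0, 0.05, -0.2065, 0, 0, 0, -3.5],
  [0, 0.05, -0.2065, 0, 0, 0, -3.5],
  [0, 0.05, -0.2065, 0.03, 0, 0, -3.5],
  [0, 0.05, -0.2065, 0.05, 0, 0, -3.5],
  [0, 0.05, -0.2065, 0.05, 0, 0, -3.5],
  [0, 0.05, -0.2065, 0.05, 0, 0, -3.5],
])

```text
clock: 26.82
position: [430.1, -151.8, 45.7]
ee_rot: [0.999, -0.034, 0.0, 0.0]
contact_force: [-0.3, 0.8, -0.5]
gripper_width: 28.6
grasp_force: 59.6
```

```bash
python3 - <<'E'
from h import *
plan((430.6,-151.6,16,-3.8))
im=arm.get_image("side")["color"][130:260,290:450,::-1];cv2.imwrite("pics/n7.png",cv2.resize(im,None,fx=4.5,fy=4.5,interpolation=cv2.INTER_CUBIC))
E
```

```text
t 26.8 p [ 430.1 -151.8   45.7] psi -3.84 q [ 9.994e-01 -3.350e-02  2.000e-04  1.000e-04] w 28.6
  -> [0.0005, -0.0003, 0.0297] az -0.04 rows 1
```

View pics/n7.png

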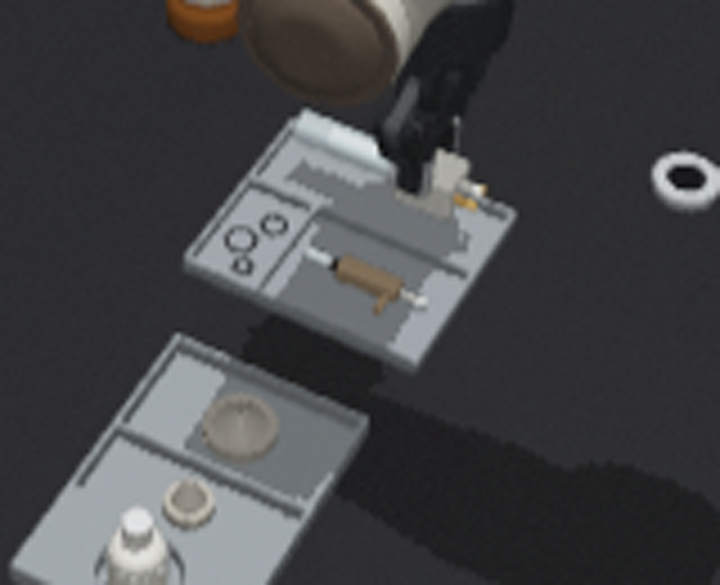

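The torch is held level over the trough and lined up with it. I lower it and release.

servo_tool([
  [0, 0, 0, 0.015, 0, 0, 0],
  [0, 0, 0, 0.026, 0, 0, 0],
  [0, 0, 0, 0.029, 0, 0, 0],
  [0, 0, 0, 0.029, 0, 0, 0],
  [0.5, 0, 0, 0.029, 0, 0, 0],
  [0.5, 0, 0, 0.029, 0, 0, 0],
  [0.5, 0, 0, 0.029, 0, 0, 0],
  [0.5, 0, 0, -0.02, 0, 0, 0],
  [0.5, 0, 0, -0.07, 0, 0, 0],
  [0.5, -0.05, 0.06, -0.1, 0, 0, 0],
  [0.5, -0.05, 0.12, -0.1, 0, 0, 0],
  [0.5, -0.05, 0.18, -0.1, 0, 0, 0],
])

```text
clock: 28.38
position: [368.9, -317.6, 146.2]
ee_rot: [0.999, -0.032, 0.001, 0.0]
contact_force: [2.1, 0.1, 0.1]
gripper_width: 42.4
grasp_force: 0.0
```

servo_tool([
  [0.5, 0, 0.05, -0.02, 0, 0, 0],
  [0.5, 0, 0.1, -0.05, 0, 0, 0],
  [0.5, 0, 0.1, -0.05, 0, 0, 0],
  [0.5, 0, 0.1, -0.05, 0, 0, 0],
])

```text
clock: 28.88
position: [362.0, -415.2, 194.0]
ee_rot: [0.999, -0.034, -0.001, -0.001]
contact_force: [-0.3, 0.9, 0.4]
gripper_width: 43.0
grasp_force: 0.0
```

```bash
python3 - <<'E'
from h import *
A=[arm.get_image(c)["color"] for c in("top","side")]
a=cv2.resize(A[0][175:275,250:410],(790,494),interpolation=cv2.INTER_CUBIC)
b=cv2.resize(A[1][140:290,270:430],(780,731))[:,:]
o=np.hstack([cv2.resize(a,(440,275)),cv2.resize(b,(352,330))[:275]])
cv2.imwrite("pics/n8.png",o[:,:,::-1])
im=arm.get_image("top")
for n in "sampler_cone skimmer_cone tuning_bottle torch nebuliser".split():
    print(n,[(px2w(im,*d["centre"],3)[:2].round(),round(d["p"],2)) for d in arm.spot_point("top",n)[:2]])
E
```

```text
sampler_cone [(array([455.,  46.]), 0.52)]
skimmer_cone [(array([456., 132.]), 0.47)]
tuning_bottle [(array([471., 181.]), 0.65), (array([554., 272.]), 0.52)]
torch [(array([ 461., -151.]), 0.82), (array([ 649., -269.]), 0.68)]
nebuliser [(array([459.,  50.]), 0.72), (array([381., 459.]), 0.44)]
```

View pics/n8.png

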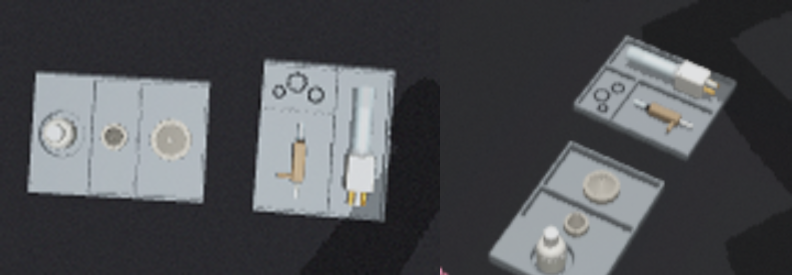

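All five parts rest upright or flat in their places, and the arm is clear. I hand the job in.

```bash
python3 -c "
from bench import arm
print(arm.job_done())"
```

```text
the job is handed in; nothing more can be done
None
```

Both kits are made up and handed in: all five parts looked correctly seated in the last pictures and no bystander was touched, at about 29 s on the clock, but the hand-in returned no verdict.

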